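# Show the stone-set casting to the inspection camera

### The job

Take the gold plaque with the red stone by its stem, lift it out of its block and hold it still in the air in front of the inspection camera: plaque centred on the camera's line of sight, 120 mm from the lens, stone squarely facing the lens and stem at the top of the picture. Finish while still holding it there by the stem. Do not touch the camera or its stand, and leave the other two plaques, the hammer and the jar as they are.

Things in the scene. Friction and masses are not known exactly. Their poses are not given: they have to be found in the camera images.
- gold_centre (a point): the wanted part: gold arch-topped plaque, 8 mm thick (x), 44 wide (y), 52 tall, with a 12 x 12 mm square stem rising 50 mm from its top, 0.11 to 0.22 kg, upright in its block, foot 15 mm above the table. A round red stone, 21 mm across, stands out of one face to 10 mm from the mid-plane. Point: mid-thickness behind the stone's centre, 30 mm above the foot. x: out of the stone face; y: across; z: up along the stem
- gold_stem (a point): the place to grip on the gold plaque: on the axis of its stem, 80 mm above the foot, 50 mm above gold_centre, 22 mm below the stem's top and 28 mm above the plaque's arch; same axes as gold_centre. The stem is 12 mm wide in both x and y.
- gold_plaque: the gold plaque as a whole; origin at the centre of its foot, same axes as gold_centre
- gold_block: soldering block, fixed, 44 mm (x) x 76 mm (y) x 30 mm high with a slot 10 mm wide and 48 mm long, 15 mm deep, open at the top, in which a plaque stands; origin at the centre of its underside (holds the gold plaque). Which of the three places it has varies.
- silver_centre (a point): silver-coloured plaque with a blue stone, same shape and size as the gold one, standing in its own block; leave it alone. Point at the middle of its thickness, 30 mm above the foot, axes as for gold_centre
- dark_centre (a point): dark steel plaque without a stone (a bright steel disc in its place), same shape and size, in its own block; leave it alone. Point and axes as for silver_centre
- lens (a point): centre of the inspection camera's front glass, rim 44 mm. Its -x axis points out along the line of sight, 30 degrees below level, roughly towards the robot; y is level; z is up in the picture. Height and heading vary. Shown right, the gold plaque's x, y, z axes point as these do and gold_centre lies 120 mm out along -x (stone face tipped up 30 degrees)
- camera: clamp of the inspection camera (black, 38 mm across, on the post) with the camera's white body (50 x 48 x 44 mm) and black lens barrel, which reaches 100 mm from the post's axis along the line of sight; origin on the post's axis. Fixed.
- camera_stand: fixed stand: dark base plate 120 x 110 x 14 mm and steel post 18 mm in diameter, 400 mm high; origin at the post's foot on the table. Its -x axis is the level heading of the camera.
- hammer: wooden-handled hammer, 260 mm long, lying on the bench to the robot's right; leave it alone. Origin under its middle
- jar_centre (a point): amber glass jar with a brass lid, 56 mm across and 60 mm high, on the bench to the robot's left; leave it alone. Point half-way up

How it is judged:
By the outcome, as a careful person would: the job done as asked, in the order asked, and still so for the second after the job is handed in, while the arm keeps its last pose, push and grip.
It also fails if it takes over 32 s, if anything falls off the work surface, if the arm or the gripper's body presses on something with over 40 N, if the wrist force passes 120 N, or if a joint passes its speed limit or range.

### The arm

A 6-joint arm with a two-finger parallel gripper is mounted at the origin on the work surface. World frame = base frame: x ahead of the robot, y to its left, z up, the work surface at z = 0. Lengths are in m, angles in rad, forces in N, time in s.
With the tool pointing down it reaches from about 0.275 to 0.75 m from the base axis. Payload 10.2 kg.
Tool frame: the origin (TCP) lies midway between the tips of the shut fingers; the grasp point (between the pads) lies 19 mm behind it; z points along the fingers, y is the line along which they close (so a half turn about z gives the same grasp; the last joint's range is limited). The gripper opens to 88 mm and grips with 3 to 60 N. Pads are 18 mm wide; open, the fingers measure 123 mm over their backs; the gripper's body (75 mm by 187 mm) begins 45 mm behind the grasp point.
Start: joints at [-1.434, 0.313, 1.498, -0, 1.331, -0.223], TCP at [0.185, -0.491, 0.239] pointing down, gripper open.
Joint ranges: [-2.94, 2.94], [-0.97, 2.17], [0.19, 2.56], [-1.23, 4.37], [0.02, 3.11], [-2.88, 2.88]. Speed limits (rad/s): [2.39, 2.39, 3.01, 3.14, 3.14, 3.14].

### API

Orientations are given as a unit quaternion [w, x, y, z].
In Python, from cell import r gives the robot as it stands.
- The arm moves only by the shell command python3 -m handwheel 'ROWS' [FORCE]. ROWS is text: rows parted by semicolons, each of 7 numbers parted by spaces: the opening, from 0 (shut) to 1 (fully open), then the shift along the tool's x, y, z in m, then the turn, a rotation vector about the tool's x, y, z in rad. In form: claw dx dy dz rx ry rz; .... A call has exactly 10 rows; each row is the pose to reach, as a shift and turn from the pose commanded when the call began, along the tool's axes at that moment; what a row does not reach only later rows make up. A row lasts 1/10 s, in which the tool goes at most 50 mm and 8.59 degrees, less where a joint would pass 70% of its speed; a pose out of reach is approached as far as the arm can. A call with a gripper value outside its range is refused whole. The fingers move at their own pace and stop on an object; FORCE is the grip in N (left out, the last holds). Time passes only in rows, so rows that repeat a pose let the fingers close, or fill a call up. It gives the time, the measured TCP pose, the force, the opening and the grip force at its end, in the units of the state.
- r.read_state(): the state, without advancing time (a new reading comes with each control period).
- r.grab_frame(name): name is "side" or "top"; returns the picture (480x640x3 uint8, red, green, blue); there is no depth.
- r.camera_info(name): a dict with "mtx" (3x3 intrinsics, pixels), "distortion" ([k1, k2, p1, p2, k3] as OpenCV has them; the pictures are not rectified), "R" (3x3) and "t" (3): a world point X has camera coordinates R X + t. Camera axes: x right, y down, z forward; pixel columns grow to the right and rows downward; lengths in m; the calibration is good to about 2 mm. A picture is of the moment at which its call begins. camera_info takes no time and is no camera call.
- r.sign_off(): hands the job in; it is judged then, once.
The state is a dict: "clock": time; "q": joint angles; "qd": joint speeds; "joint_torque": joint torques, N m; "ee_pos": TCP position; "ee_rot": TCP orientation; "force": force on the tool from outside, world axes, zero at the start; "wrist_torque": the same for the moment, N m; "width": finger opening in m; "grip_force": force on a finger pad.
Only numpy, scipy, OpenCV 4.12 (cv2) and the standard library are available. Lean on these libraries where they do the work, as an engineer would, in place of code of your own. Each camera call takes 0.05 s, during which the arm holds its last target. There are 200 camera calls.

## Working session

There is one attempt and no reset: what is moved stays moved. The work goes in short steps, Python scripts to look and compute and a shell command to move; the robot and the scene stay as the last step left them, time stands still between calls to the robot, and variables do not carry over. Pictures are saved under pics/ and viewed, at most 10 in all, crops included, and the job is handed in when it is done.

```bash
ls; mkdir -p pics; python3 - <<'E'
from cell import r
import cv2
for n in("side","top"):
    f=r.grab_frame(n); cv2.imwrite(f"pics/{n}0.png",f[:,:,::-1])
    c=r.camera_info(n); print(n,c)
print(r.read_state())
E
```

```text
pics
side {'mtx': array([[598.216148  ,   0.        , 324.03459069],
       [  0.        , 598.216148  , 236.55320892],
       [  0.        ,   0.        ,   1.        ]]), 'distortion': array([-0.16956221,  0.        ,  0.        ,  0.        ,  0.        ]), 'R': array([[-0.98754427, -0.15623842, -0.01859747],
       [-0.062665  ,  0.49897548, -0.86434748],
       [ 0.14432396, -0.85241599, -0.50255106]]), 't': array([0.61515261, 0.20380101, 1.31845876])}
top {'mtx': array([[440.01244533,   0.        , 320.4356557 ],
       [  0.        , 440.01244533, 245.54753709],
       [  0.        ,   0.        ,   1.        ]]), 'distortion': array([-0.02548952,  0.        ,  0.        ,  0.        ,  0.        ]), 'R': array([[-0.01197235, -0.99929344, -0.035627  ],
       [-0.9993093 ,  0.01321085, -0.03473309],
       [ 0.03517921,  0.03518655, -0.9987614 ]]), 't': array([0.04196583, 0.5968409 , 1.23910542])}
{'clock': 0.1, 'q': array([-1.43440779e+00,  3.13389570e-01,  1.49832779e+00,  1.76548126e-05,
        1.33097379e+00, -2.23400947e-01]), 'qd': array([-0.0011231 , -0.00086335, -0.00316433,  0.00058086, -0.00060006,
        0.00182973]), 'joint_torque': array([ 2.97032755e-03, -4.02812076e+01, -2.52646852e+01,  6.95546041e-02,
        3.42271244e-02, -6.19244133e-05]), 'ee_pos': array([ 0.18480461, -0.49118252,  0.23823312]), 'ee_rot': array([-5.48356735e-04,  9.83862759e-01,  1.78923922e-01,  3.24537177e-05]), 'force': array([-0.3386114 , -0.07989951,  0.41780799]), 'wrist_torque': array([0.04325768, 0.00691146, 0.00204154]), 'grip_force': 0.0, 'width': 0.08805872794192003}
```

View pics/side0.png

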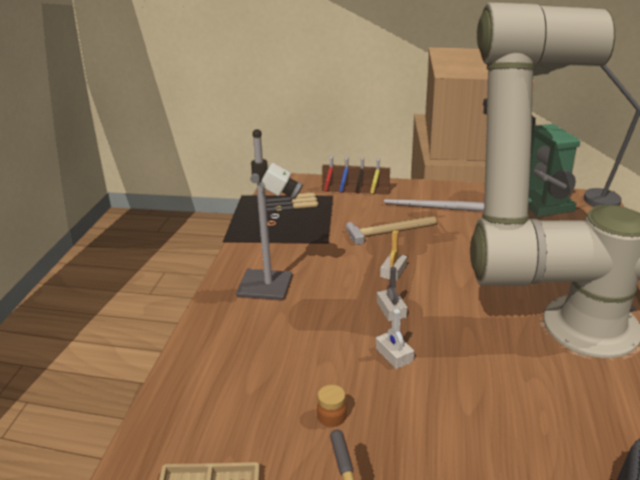

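View pics/top0.png

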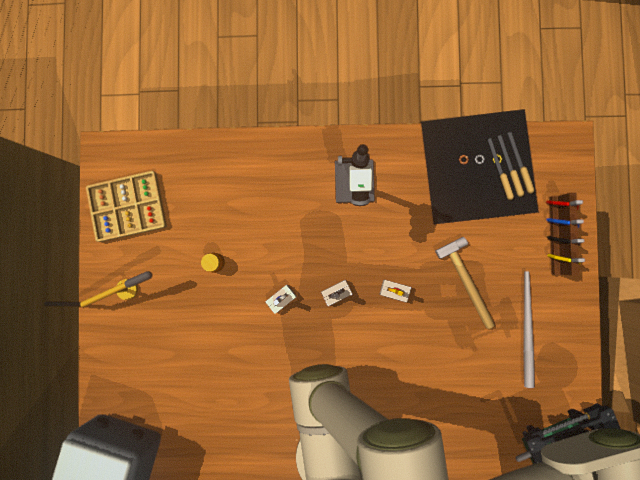

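The side view shows the gold plaque at about (395,250) and the inspection camera at (275,180). The top view shows the gold plaque at (396,291), rightmost of the three blocks, and the camera at (360,180). Next I'll zoom in on these.

```bash
cat > h.py <<'E'
import numpy as np, cv2
from cell import r
from scipy.spatial.transform import Rotation as Ro
def ray(n,uv):
    c=r.camera_info(n); p=cv2.undistortPoints(np.array([[uv]],float),c["mtx"],c["distortion"])[0,0]
    d=c["R"].T@np.array([p[0],p[1],1]); return -c["R"].T@c["t"],d/np.linalg.norm(d)
def onz(n,uv,z):
    o,d=ray(n,uv); return o+d*(z-o[2])/d[2]
def tri(a,b):
    o1,d1=ray("side",a);o2,d2=ray("top",b)
    s=np.linalg.lstsq(np.c_[d1,-d2],o2-o1,rcond=None)[0]
    p,q=o1+s[0]*d1,o2+s[1]*d2; return (p+q)/2,np.linalg.norm(p-q)
def proj(n,P):
    c=r.camera_info(n); return cv2.projectPoints(np.atleast_2d(P).astype(float),cv2.Rodrigues(c["R"])[0],c["t"],c["mtx"],c["distortion"])[0][:,0]
def crop(img,x,y,w,h,k): return cv2.resize(img[y:y+h,x:x+w],None,fx=k,fy=k,interpolation=cv2.INTER_CUBIC)
E
python3 - <<'E'
import cv2,numpy as np
from h import crop
s=cv2.imread("pics/side0.png");t=cv2.imread("pics/top0.png")
a=np.hstack([crop(s,370,220,50,37,8),crop(t,370,273,50,37,8)])
b=np.hstack([crop(s,240,125,80,60,5)[:296],crop(t,325,140,80,60,5)[:296]])
cv2.imwrite("pics/z.png",np.vstack([a,b]))
s=cv2.imread("pics/side0.png")
def m(img,f,n):
    h=cv2.cvtColor(img,cv2.COLOR_BGR2HSV); k=f(h[...,0].astype(int),h[...,1],h[...,2],img).astype(np.uint8)
    for i,st in enumerate(zip(*cv2.connectedComponentsWithStats(k)[2:])):
        if i and st[0][4]>8: print(n,st[0],st[1].round(1))
w=lambda H,S,V,I:(S<50)&(V>150)
m(s[120:200,240:320],w,"side white cam");m(t[260:320,370:430],w,"top block");m(t[140:220,325:405],w,"top white cam")
E
```

```text
side white cam [ 22  43  29  32 561] [35.3 58. ]
top white cam [ 24  26  23  25 469] [35.2 39. ]
```

View pics/z.png

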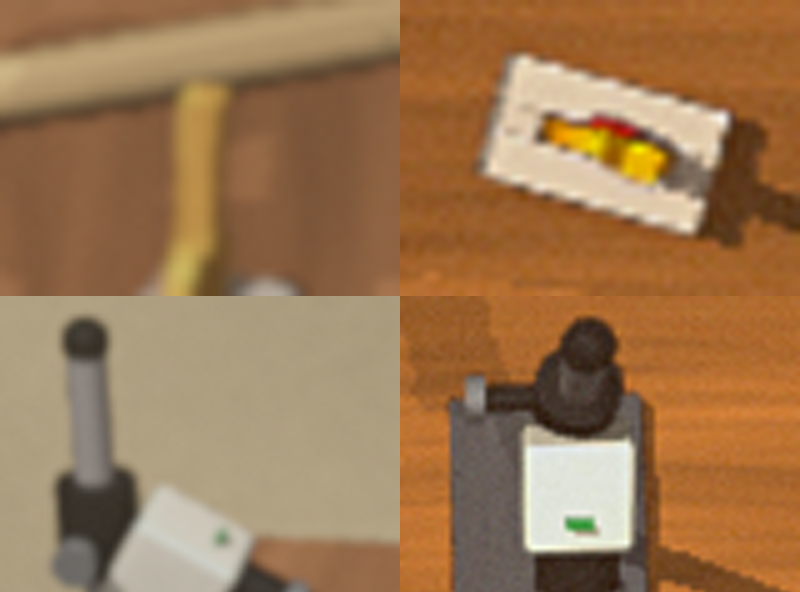

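The top crop shows the gold plaque with its red stone facing away from the robot (+x) and its stem leaning down and right in perspective. The block's top corners are near crop (515,55), (733,115), (693,235) and (480,172). The white camera body is in the lower panels. I'll look at the camera more closely and measure the block.

```bash
python3 - <<'E'
import cv2,numpy as np
from h import *
s=cv2.imread("pics/side0.png");t=cv2.imread("pics/top0.png")
im=np.zeros((600,800,3),np.uint8)
a=crop(s,250,150,55,55,7);im[:385,:385]=a
b=crop(s,232,260,64,40,6);im[386:600,:384]=b[:214]
c=crop(t,330,140,50,72,8);im[:576,400:]=c
cv2.imwrite("pics/z2.png",im)
sub=t[270:315,375:420]; h=cv2.cvtColor(sub,cv2.COLOR_BGR2HSV)
k=((h[...,1]<90)&(h[...,2]>140)).astype(np.uint8)
n,l,st,ce=cv2.connectedComponentsWithStats(k);i=1+st[1:,4].argmax();print(st[i])
cn=cv2.findContours((l==i).astype(np.uint8),0,2)[0];R=cv2.minAreaRect(cn[0]);box=cv2.boxPoints(R)+[375,270]
P=np.array([onz("top",p,.03) for p in box]);print(box,P);print("centre",P.mean(0))
for i in range(4):
    e=P[(i+1)%4]-P[i];print(np.linalg.norm(e),np.degrees(np.arctan2(e[1],e[0])))
st=r.read_state();R=Ro.from_quat(st["ee_rot"],scalar_first=True).as_matrix();print(R)
# red stone, gold in the top and side
for n,I in(("top",t[270:315,375:420]),("side",s[222:290,375:415])):
    h=cv2.cvtColor(I,cv2.COLOR_BGR2HSV);o=np.array([375,270 if n=="top" else 222])
    for nm,k in(("red",((h[...,0]<6)|(h[...,0]>172))&(h[...,1]>150)&(h[...,2]>70)),("gold",(h[...,0]>17)&(h[...,0]<32)&(h[...,1]>130)&(h[...,2]>120))):
        y,x=np.nonzero(k);print(n,nm,len(x),x.mean()+o[0] if len(x) else 0,y.mean()+o[1] if len(x) else 0, (x.min()+o[0],x.max()+o[0],y.min()+o[1],y.max()+o[1]) if len(x) else 0)
E
```

```text
[  5  10  31  22 338]
[[379.01719284 294.33811188]
 [383.24355316 279.12321091]
 [410.73352814 286.75931549]
 [406.50716782 301.97421646]] [[ 0.45896106 -0.12734601  0.03      ]
 [ 0.50100189 -0.13972503  0.03      ]
 [ 0.47901867 -0.21535504  0.03      ]
 [ 0.43708598 -0.20294597  0.03      ]]
centre [ 0.4690169  -0.17134301  0.03      ]
0.043825462225563265 -16.407186364379992
0.0787601367434247 -106.20745186520331
0.043730259916264634 163.51503512847046
0.07870116358425186 73.86203661443865
[[ 9.35972458e-01  3.52073203e-01 -1.32368267e-04]
 [ 3.52073132e-01 -9.35971859e-01  1.09062903e-03]
 [ 2.60088284e-04 -1.06740205e-03 -9.99999397e-01]]
top red 7 396.57142857142856 288.42857142857144 (np.int64(394), np.int64(399), np.int64(288), np.int64(289))
top gold 56 396.0892857142857 291.35714285714283 (np.int64(388), np.int64(403), np.int64(288), np.int64(295))
side red 0 0 0 0
side gold 147 393.6734693877551 244.8639455782313 (np.int64(391), np.int64(398), np.int64(230), np.int64(264))
```

View pics/z2.png

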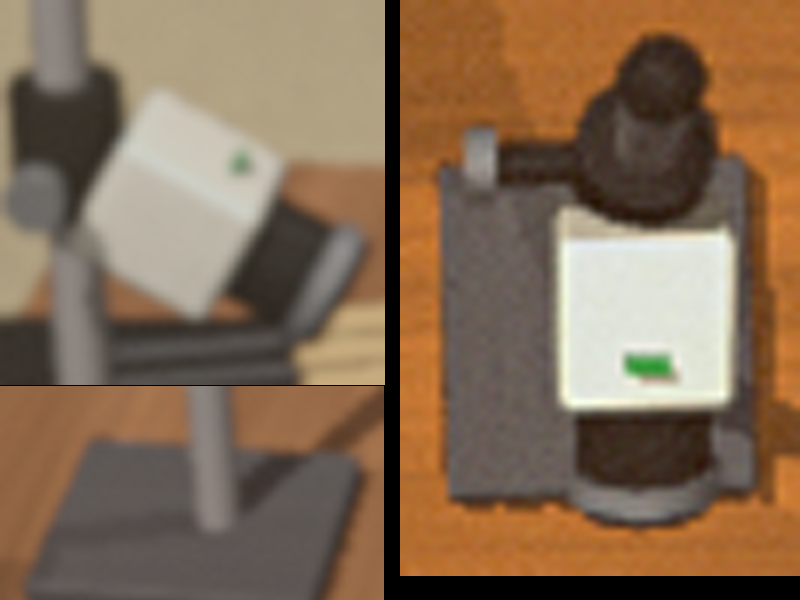

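Left: the white body's top-face corners are visible with the silver rim at the lower right, centred near crop (335,285). Right: the body's top face covers crop (562–732, 232–408), the rim's bottom is at (647,525) and the base corners are clear. I'll triangulate these.

```bash
python3 - <<'E'
from h import *
T=lambda x,y:(330+(x-400+.5)/8-.5,140+(y+.5)/8-.5)
S=lambda x,y:(250+(x+.5)/7-.5,150+(y+.5)/7-.5)
f={"RL":((120,145),(562,235)),"FL":((245,222),(562,408)),"FR":((285,160),(732,408)),"RR":((155,90),(730,235))}
P={}
for k,(a,b) in f.items(): P[k],e=tri(S(*a),T(*b));print(k,P[k].round(4),e.round(4))
ang=lambda v:np.degrees(np.arctan2(v[1],v[0])).round(1)
print("edges",{(a,b):(np.linalg.norm(P[a]-P[b]).round(4),ang(P[a]-P[b]),np.degrees(np.arcsin((P[a]-P[b])[2]/np.linalg.norm(P[a]-P[b]))).round(1)) for a,b in(("RL","FL"),("RR","FR"),("RL","RR"),("FL","FR"))})
B=[onz("top",T(*p),.014) for p in((440,170),(742,155),(757,490),(450,500))]
for i in range(4): e=B[(i+1)%4]-B[i];print("base",B[i].round(4),np.linalg.norm(e).round(4),ang(e))
print("ball",tri((257,133),T(663,75)))
foot=onz("side",(232+215.5/6-.5,260+139/6-.5),.014);print("foot near edge",foot)
print("rim",tri(S(333,285),T(647,497)))
for uv in((250,108)): pass
print("clamp top view",[onz("top",T(647,155),z).round(4) for z in(.3,.33,.36)])
print("clamp side S(62,150): ray at y=",[ (lambda o,d:(o+d*(y-o[1])/d[1]).round(4))(*ray("side",S(62,150))) for y in(-.1,-.08,-.06)])
E
```

```text
RL [ 0.7496 -0.0414  0.3246] 0.0005
FL [ 0.7089 -0.0412  0.3001] 0.0044
FR [ 0.7069 -0.0877  0.3009] 0.0023
RR [ 0.7489 -0.0861  0.3241] 0.0007
edges {('RL', 'FL'): (np.float64(0.0474), np.float64(-0.3), np.float64(31.0)), ('RR', 'FR'): (np.float64(0.048), np.float64(2.1), np.float64(29.0)), ('RL', 'RR'): (np.float64(0.0448), np.float64(89.2), np.float64(0.6)), ('FL', 'FR'): (np.float64(0.0465), np.float64(87.6), np.float64(-0.9))}
base [ 0.8386 -0.0089  0.014 ] 0.1075 -88.2
base [ 0.8419 -0.1163  0.014 ] 0.1199 -178.4
base [ 0.7221 -0.1196  0.014 ] 0.1088 90.9
base [ 0.7203 -0.0109  0.014 ] 0.1183 1.0
ball (array([ 0.77222445, -0.064143  ,  0.40158668]), np.float64(0.00019535892980612857))
foot near edge [ 0.77351371 -0.05886891  0.014     ]
rim (array([ 0.68778417, -0.06597057,  0.26768416]), np.float64(0.0031256194607863002))
clamp top view [array([ 0.7762, -0.0658,  0.3   ]), array([ 0.7692, -0.0641,  0.33  ]), array([ 0.7622, -0.0623,  0.36  ])]
clamp side S(62,150): ray at y= [array([ 0.7858, -0.1   ,  0.2953]), array([ 0.78  , -0.08  ,  0.3044]), array([ 0.7741, -0.06  ,  0.3135])]
```

```bash
python3 -m handwheel '1 .023 -.012 .003 0 0 .039; 1 .061 -.032 .008 0 0 .103; 1 .102 -.054 .0135 0 0 .174; 1 .144 -.076 .019 0 0 .245; 1 .186 -.098 .0245 0 0 .316; 1 .227 -.12 .03 0 0 .386; 1 .269 -.142 .0355 0 0 .457; 1 .310 -.1635 .041 0 0 .528; 1 .348 -.1835 .046 0 0 .592; 1 .3786 -.1994 .05 0 0 .644' 50
python3 -m handwheel '1 0 0 0 0 0 0;1 0 0 0 0 0 0;1 0 0 0 0 0 0;1 0 0 0 0 0 0;1 0 0 0 0 0 0;1 0 0 0 0 0 0;1 0 0 0 0 0 0;1 0 0 0 0 0 0;1 0 0 0 0 0 0;1 0 0 0 0 0 0'
python3 - <<'E'
from h import *
im=[]
for n in("side","top"):
    f=r.grab_frame(n)[:,:,::-1];cv2.imwrite(f"pics/{n}1.png",f)
    x,y=proj(n,[.469,-.171,.1])[0];x,y=int(x),int(y);im.append(crop(f,x-33,y-40,66,80,6))
cv2.imwrite("pics/z3.png",np.hstack(im))
s=r.read_state();print(s["ee_pos"],Ro.from_quat(s["ee_rot"],scalar_first=True).as_matrix().round(3),s["clock"],s["q"])
E
```

```text
clock: 1.1
ee_pos: [0.47, -0.1693, 0.1882]
ee_rot: [-0.0, 0.99, -0.142, -0.0]
force: [-0.4, -1.5, -0.3]
width: 0.0884
grip_force: 0.0
clock: 2.1
ee_pos: [0.469, -0.1714, 0.1887]
ee_rot: [-0.0, 0.99, -0.142, -0.0]
force: [-0.4, 0.2, 0.1]
width: 0.088
grip_force: 0.0
[ 0.4690016  -0.17144645  0.18872127] [[ 0.96 -0.28  0.  ]
 [-0.28 -0.96 -0.  ]
 [ 0.    0.   -1.  ]] 2.2 [-5.85519883e-01  3.02915477e-01  1.64777705e+00 -9.10300274e-06
  1.19089426e+00  1.26943911e+00]
```

View pics/z3.png

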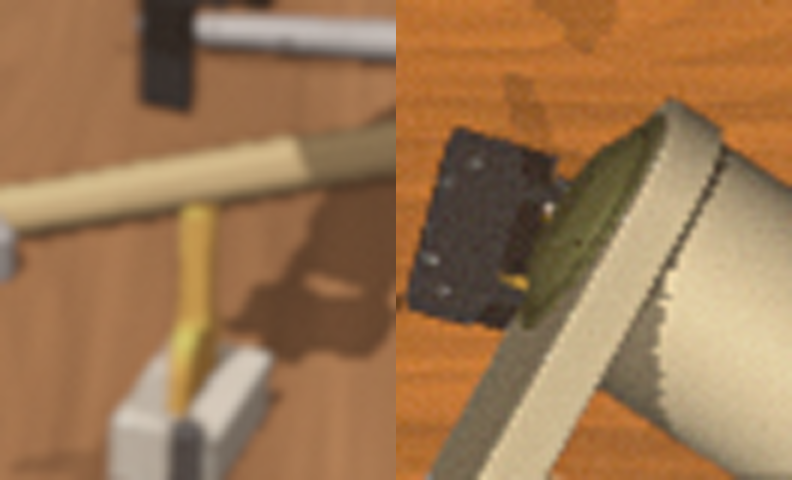

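The side crop shows the stem top at crop (197,208) with a finger above it at (167,100). In the top crop the gripper sits over the stem. I'll check that against the predicted position.

```bash
python3 - <<'E'
from h import *
x,y=proj("side",[.469,-.171,.1])[0];x,y=int(x)-33,int(y)-40
print("pred axis z=.117,.07",(proj("side",[[.469,-.171,.117],[.469,-.171,.07]])-[x,y])*6+2.5)
print("finger pred +y finger tip", (proj("side",[[.469+.28*.052,-.171+.96*.052,.1887]])-[x,y])*6+2.5)
# stem mask rows midpoints -> world x at the plane y=-.171
f=cv2.imread("pics/side1.png");h=cv2.cvtColor(f,cv2.COLOR_BGR2HSV)
for v in range(y+36,y+62,3):
    row=h[v,x+24:x+42];k=(row[:,0]>15)&(row[:,0]<32)&(row[:,1]>140)&(row[:,2]>100);u=np.nonzero(k)[0]
    if len(u):
        o,d=ray("side",(x+24+u.mean(),v));print(v,u.min()+x+24,u.max()+x+24,(o+d*(-.171-o[1])/d[1]).round(4))
E
```

```text
pred axis z=.117,.07 [[203.79059493 210.54938308]
 [199.11122893 308.19393491]]
finger pred +y finger tip [[167.08857517 111.55977088]]
233 392 398 [ 0.4702 -0.171   0.1131]
236 392 397 [ 0.4711 -0.171   0.1045]
239 392 397 [ 0.4707 -0.171   0.0959]
242 392 397 [ 0.4704 -0.171   0.0873]
245 392 397 [ 0.47   -0.171   0.0786]
248 391 397 [ 0.4709 -0.171   0.0697]
251 393 397 [ 0.468  -0.171   0.0611]
254 394 397 [ 0.4664 -0.171   0.0523]
257 392 396 [ 0.4698 -0.171   0.0431]
```

```bash
python3 -m handwheel '1 .001 0 .01 0 0 0; 1 .001 0 .03 0 0 0; 1 .001 0 .05 0 0 0; 1 .001 0 .07 0 0 0; 1 .001 0 .085 0 0 0; 1 .001 0 .097 0 0 0; 1 .001 0 .107 0 0 0; 1 .001 0 .112 0 0 0; .6 .001 0 .112 0 0 0; .3 .001 0 .112 0 0 0' 50
python3 -m handwheel '0 0 0 0 0 0 0;0 0 0 0 0 0 0;0 0 0 0 0 0 0;0 0 0 0 0 0 0;0 0 0 0 0 0 0;0 0 0 0 0 0 0;0 0 0 0 0 0 0;0 0 0 0 0 0 0;0 0 0 0 0 0 0;0 0 0 0 0 0 0' 50
```

```text
clock: 3.2
ee_pos: [0.4702, -0.1719, 0.0771]
ee_rot: [0.0, 0.99, -0.142, 0.0]
force: [-0.1, 0.3, -0.5]
width: 0.0743
grip_force: 0.0
clock: 4.2
ee_pos: [0.4699, -0.1717, 0.0767]
ee_rot: [-0.0, 0.99, -0.142, -0.0]
force: [0.2, -0.2, 0.0]
width: 0.0115
grip_force: 50.0
```

```bash
python3 -m handwheel '0 0 0 -.005 0 0 0;0 0 0 -.014 0 0 0;0 0 0 -.025 0 0 0;0 0 0 -.038 0 0 0;0 0 0 -.053 0 0 0;0 0 0 -.068 0 0 0;0 0 0 -.083 0 0 0;0 0 0 -.095 0 0 0;0 0 0 -.103 0 0 0;0 0 0 -.106 0 0 0'
cat > tgt.py <<'E'
from h import *
psi=np.radians(1.0); lens=np.array([.6865,-.0655,.263])
L=(Ro.from_euler("z",psi)*Ro.from_euler("y",-30,degrees=True)).as_matrix()  # lens axes
def go(c0, Rt, Pt):
    s=r.read_state();R=Ro.from_quat(s["ee_rot"],scalar_first=True).as_matrix()
    print("shift",(R.T@(Pt-s["ee_pos"])).round(4),"turn",Ro.from_matrix(R.T@Rt).as_rotvec().round(4),"at",s["ee_pos"].round(4),s["clock"])
E
python3 - <<'E'
from tgt import *
print(L.round(3)); c=lens-.12*L[:,0]; P=c+.031*L[:,2]; print(c,P)
go(0,L@np.diag([1,-1,-1]),P)
s=r.read_state();print(s["width"],s["force"],s["q"])
E
```

```text
clock: 5.2
ee_pos: [0.4701, -0.1718, 0.1836]
ee_rot: [0.0, 0.99, -0.142, 0.001]
force: [0.1, 0.9, -1.7]
width: 0.0115
grip_force: 50.0
[[ 0.866 -0.017 -0.5  ]
 [ 0.015  1.    -0.009]
 [ 0.5    0.     0.866]]
[ 0.58259278 -0.06731371  0.203     ] [ 0.56709514 -0.06758422  0.22984679]
shift [ 0.0639 -0.1273 -0.0462] turn [ 0.0795  0.5185 -0.2945] at [ 0.4701 -0.1718  0.1836] 5.2
0.011478056804634318 [ 0.14323851  0.88565196 -1.7144834 ] [-5.84957432e-01  3.10260053e-01  1.65203218e+00  1.69514588e-05
  1.17812092e+00  1.27001672e+00]
```

```bash
python3 -m handwheel '0 .003 -.006 -.002 .004 .026 -.015;0 .010 -.019 -.007 .012 .078 -.044;0 .018 -.036 -.013 .022 .145 -.082;0 .027 -.053 -.019 .033 .218 -.124;0 .035 -.070 -.025 .044 .285 -.162;0 .043 -.086 -.031 .053 .348 -.198;0 .050 -.099 -.036 .062 .405 -.23;0 .056 -.112 -.041 .07 .456 -.259;0 .061 -.122 -.044 .076 .498 -.283;0 .0639 -.1273 -.0462 .0795 .5185 -.2945'
python3 -m handwheel '0 0 0 0 0 0 0;0 0 0 0 0 0 0;0 0 0 0 0 0 0;0 0 0 0 0 0 0;0 0 0 0 0 0 0;0 0 0 0 0 0 0;0 0 0 0 0 0 0;0 0 0 0 0 0 0;0 0 0 0 0 0 0;0 0 0 0 0 0 0'
python3 - <<'E'
from tgt import *
c=lens-.12*L[:,0]; go(0,L@np.diag([1,-1,-1]),c+.031*L[:,2])
im=[]
for n in("side","top"):
    f=r.grab_frame(n)[:,:,::-1];cv2.imwrite(f"pics/{n}2.png",f)
    x,y=proj(n,c+.04*L[:,0])[0];x,y=int(x),int(y);o=(x-28,y-40);im.append(crop(f,*o,56,80,7))
    pts=[c+L@np.array(p) for p in((0,0,0),(.01,0,0),(0,0,-.03),(0,.022,-.03),(0,-.022,-.03),(0,0,.022),(0,.022,0),(0,-.022,0),(.12,0,0))]
    print(n,o,((proj(n,pts)-o)*7+3).round(0).tolist())
cv2.imwrite("pics/z4.png",np.hstack(im))
E
```

```text
clock: 6.2
ee_pos: [0.5668, -0.0665, 0.2284]
ee_rot: [-0.003, 0.966, 0.009, 0.259]
force: [-0.4, 0.7, -2.1]
width: 0.0115
grip_force: 50.0
clock: 7.2
ee_pos: [0.567, -0.0675, 0.2289]
ee_rot: [-0.003, 0.966, 0.008, 0.258]
force: [0.2, 0.4, -1.0]
width: 0.0117
grip_force: 50.0
shift [ 0.0006  0.0001 -0.0007] turn [-0.0006  0.001  -0.0004] at [ 0.567  -0.0675  0.2289] 7.2
side (301, 169) [[308.0, 347.0], [281.0, 332.0], [262.0, 415.0], [254.0, 448.0], [270.0, 382.0], [342.0, 297.0], [300.0, 380.0], [315.0, 315.0], [-15.0, 166.0]]
top (332, 193) [[200.0, 390.0], [200.0, 365.0], [194.0, 350.0], [131.0, 352.0], [257.0, 348.0], [204.0, 422.0], [135.0, 392.0], [264.0, 388.0], [199.0, 65.0]]
```

View pics/z4.png

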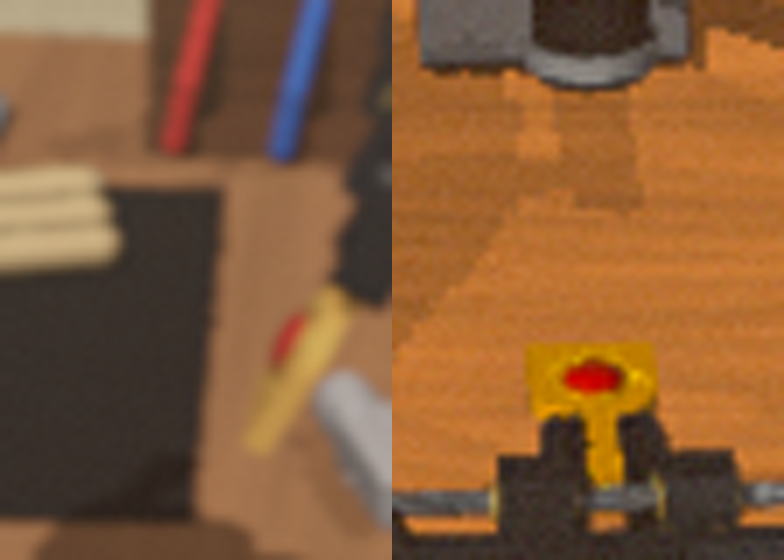

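The top crop shows the stone at crop (594,376), which is about (202,376) in the panel against a prediction of (200,372). The side crop shows the stone at (290,340), also on prediction. The plaque is held and didn't slip. I'll do a final check with overlaid predicted points and a triangulation of the stone.

```bash
python3 - <<'E'
from tgt import *
c=lens-.12*L[:,0]; uv={};im=[]
a=np.linspace(0,2*np.pi,40)
rim=[lens+L@np.array([0,.022*np.cos(t),.022*np.sin(t)]) for t in a]
for n in("side","top"):
    f=cv2.imread(f"pics/{n}2.png");h=cv2.cvtColor(f,cv2.COLOR_BGR2HSV);p=proj(n,c+L@np.array([.008,0,0]))[0]
    k=((h[...,0]<7)|(h[...,0]>172))&(h[...,1]>150)&(h[...,2]>80);y,x=np.nonzero(k);m=np.hypot(x-p[0],y-p[1])<7
    uv[n]=(x[m].mean(),y[m].mean());print(n,m.sum(),uv[n],p)
    k=(h[...,0]>15)&(h[...,0]<32)&(h[...,1]>140)&(h[...,2]>100)
    q=proj(n,lens-.05*L[:,0])[0].astype(int);o=q-[32,36]
    g=crop(f,*o,64,76,6)
    for P in(rim,[c+L@np.array(t) for t in((0,0,-.03),(0,.022,-.03),(0,-.022,-.03),(.004,.022,-.03),(.004,-.022,-.03))]):
        for w in proj(n,P): cv2.circle(g,tuple(((w-o)*6+3).astype(int)),1,(255,0,255),-1)
    im.append(g)
print("stone",tri(uv["side"],uv["top"]),"want",c+.008*L[:,0])
cv2.imwrite("pics/z5.png",np.hstack(im))
E
```

```text
side 11 (np.float64(341.45454545454544), np.float64(216.72727272727272)) [341.49917466 216.45961956]
top 21 (np.float64(360.0952380952381), np.float64(246.57142857142858)) [360.07553155 245.40130568]
stone (array([ 0.58816311, -0.06705849,  0.20643424]), np.float64(0.0028629847966348968)) want [ 0.58951993 -0.06719279  0.207     ]
```

View pics/z5.png

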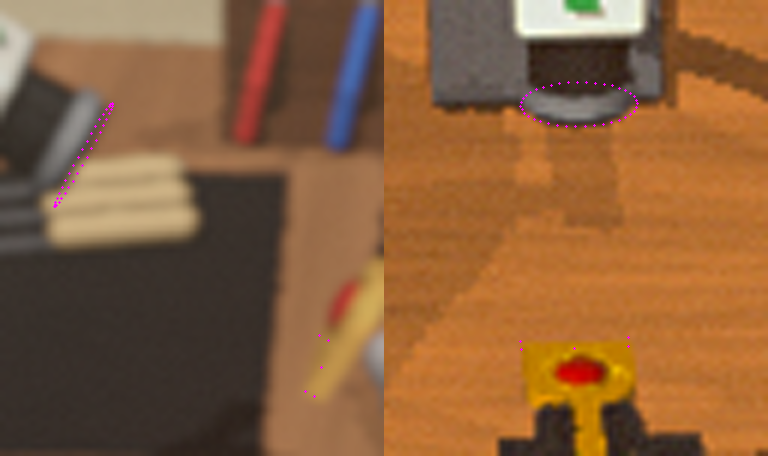

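In the top panel the predicted rim ellipse matches the real rim. In the side panel the predicted rim line, mid (84,155), lies slightly right of and below the seen rim, mid about (75,140). I'll zoom in on that to refine the lens position.

```bash
python3 - <<'E'
from tgt import *
a=np.linspace(0,2*np.pi,16);im=[]
for n in("side","top"):
    f=cv2.imread(f"pics/{n}2.png");o=proj(n,lens)[0].astype(int)-[14,16];k=14
    g=crop(f,*o,28,32,k);print(n,o)
    g=cv2.convertScaleAbs(g,alpha=1.3)
    for v in proj(n,[lens+L@np.array([0,.022*np.cos(t),.022*np.sin(t)]) for t in a]):
        cv2.circle(g,tuple(((v-o)*k+6.5).astype(int)),2,(255,0,255),-1)
    im.append(g)
cv2.imwrite("pics/z6.png",np.hstack(im))
E
```

```text
side [284 176]
top [346 185]
```

View pics/z6.png

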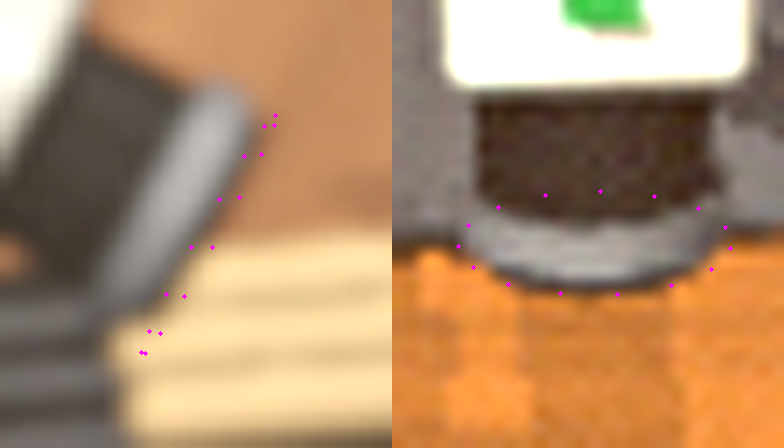

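The side zoom shows the rim's front edge running from about (252,98) to (155,305), with its shaded bottom end blending into the dark tools. The prediction runs from (275,116) to (142,352). The top zoom agrees within 0.5 px. I'll cross-check the axis with the body edges.

```bash
python3 - <<'E'
from tgt import *
S=lambda x,y:np.array((250+(x+.5)/7-.5,150+(y+.5)/7-.5))
T=lambda x,y:np.array((330+(x-400+.5)/8-.5,140+(y+.5)/8-.5))
pr=lambda n,*p:proj(n,lens+L@np.array(p))[0]
# perpendicular (pixel) offset of seen edges from predicted long edges of the body
def off(name,n,seen,y,z):
    a,b=pr(n,.03,y,z),pr(n,.08,y,z);t=(b-a)/np.linalg.norm(b-a);w=seen-a;print(name,"perp off px",(t[0]*w[1]-t[1]*w[0]).round(2),"along-axis px",(t@w).round(1),np.linalg.norm(b-a).round(1))
    
for nm,(x,y),Y,Z in(("near-top F",(245,222),.024,.022),("near-top R",(120,145),.024,.022),("far-top F",(285,160),-.024,.022),("far-top R",(155,90),-.024,.022),("near-bot F",(197,318),.024,-.022)):
    off(nm,"side",S(x,y),Y,Z)
for nm,(x,y),Y in(("topL F",(562,408),.024),("topL R",(562,235),.024),("topR F",(732,408),-.024),("topR R",(730,235),-.024)): off(nm,"top",T(x,y),Y,.022)
d=pr("side",0,0,.01)-pr("side",0,0,0);a=pr("side",.03,0,0)-pr("side",.08,0,0);print("z 10mm px",d,"axis",a)
s,t=pr("side",0,0,0),pr("top",0,0,0)
for ds,dt in(((-.65,-1.3),(-.25,-.3)),((.1,-2),(-.25,-.4)),((-.04,.27),(0,.7))): 
    p,e=tri(s+ds,t+dt);print(p.round(4),e.round(4),(L.T@(p-lens)).round(4))
E
```

```text
near-top F perp off px -0.89 along-axis px 4.8 22.9
near-top R perp off px -0.0 along-axis px 25.7 22.9
far-top F perp off px -0.18 along-axis px 3.2 22.2
far-top R perp off px -0.55 along-axis px 24.3 22.2
near-bot F perp off px 1.38 along-axis px 3.7 22.6
topL F perp off px 0.17 along-axis px 2.8 21.9
topL R perp off px 0.46 along-axis px 24.4 21.9
topR F perp off px -0.55 along-axis px 2.0 21.9
topR R perp off px -1.04 along-axis px 23.7 21.9
z 10mm px [ 2.04821944 -3.38708683] axis [19.56657456 10.92370276]
[ 0.6872 -0.0647  0.2665] 0.001 [0.0024 0.0008 0.0027]
[ 0.6863 -0.0647  0.2684] 0.0008 [0.0025 0.0008 0.0048]
[ 0.6858 -0.0654  0.2623] 0.0016 [-0.0009  0.0001 -0.0002]
```

```bash
python3 -m handwheel '0 .001 0 -.0007 0 0 0;0 .002 0 -.0014 0 0 0;0 .003 0 -.002 0 0 0;0 .003 0 -.002 0 0 0;0 .003 0 -.002 0 0 0;0 .003 0 -.002 0 0 0;0 .003 0 -.002 0 0 0;0 .003 0 -.002 0 0 0;0 .003 0 -.002 0 0 0;0 .003 0 -.002 0 0 0'
python3 - <<'E'
from tgt import *
c=lens+L@np.array([.002,0,.0015])-.12*L[:,0]; go(0,L@np.diag([1,-1,-1]),c+.031*L[:,2])
s=r.read_state();print(abs(s["qd"]).max(),s["grip_force"],s["width"])
print(r.sign_off())
E
```

```text
clock: 8.3
ee_pos: [0.5686, -0.0674, 0.2321]
ee_rot: [-0.003, 0.966, 0.008, 0.258]
force: [0.0, -1.0, -1.5]
width: 0.0113
grip_force: 50.0
shift [-0.0004  0.0001 -0.0002] turn [-0.0006  0.001  -0.0004] at [ 0.5686 -0.0674  0.2321] 8.3
0.0019742134060058564 49.99600679158448 0.011319613462055624
the job is handed in; nothing more can be done
None
```

I handed the job in at 8.3 s with the gold plaque held by its stem in front of the inspection camera, stone facing the lens and stem up, within about 0.5 mm of my target. The lens position is only good to about 2–3 mm in the images, so the centring and the 120 mm distance could be off by that much; sign-off gave no verdict.

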